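# Fill the last two cells of the carton from bench and drawer

### The arm

A 7-joint arm with a two-finger parallel gripper is mounted at the origin on the work surface. World frame = base frame: x ahead of the robot, y to its left, z up, the work surface at z = 0. Lengths are in m, angles in degrees, forces in N, time in s.
With the tool pointing down it reaches from about 0.4 to 0.85 m from the base axis. Payload 10.4 kg.
Tool frame: the origin (TCP) lies midway between the tips of the shut fingers; the grasp point (between the pads) lies 19 mm behind it (tcp_to_grasp is the distance from the TCP to the grasp point, in m); z points along the fingers, y is the line along which they close (so a half turn about z gives the same grasp; the last joint's range is limited). The gripper opens to 85 mm and grips with 20 to 120 N. Pads are 22 mm wide; open, the fingers measure 114 mm over their backs; the gripper's body (76 mm by 85 mm) begins 54 mm behind the grasp point. The pads swing forward as they close: fully open they stand 13 mm farther back than shut.
Start: joints at [-70.852, 19.034, -3.707, 83.658, 1.238, 77.344, -5.071], TCP at [0.218, 0.586, 0.231] pointing down, gripper open.
Joint ranges: [-148.97, 148.97], [-28.65, 121.19], [-84.17, 76.75], [9.2, 138.47], [-72.65, 252.65], [3.7, 117.97], [-149.18, 149.18]. Speed limits (degrees/s): [127.2, 127.2, 159.86, 159.86, 180, 180, 180].

### API

Orientations are given as a 3x3 rotation matrix whose columns are the frame's x, y, z axes.
In Python, from bench import state, snapshot, get_calibration, job_done, tcp_to_grasp gives the robot as it stands.
- The arm moves only by the tool play_rows, never from a script. Its argument "commands" is a list of rows, each an object with "dp": the shift along the tool's x, y, z in units of 0.06 m (1.0 is 0.06 m), a list of three; "rot": the turn, a rotation vector about the tool's x, y, z in units of 4 degrees (1.0 is 4 degrees), a list of three. A call has 1 to 12 rows; each row shifts and turns the commanded pose from where the row before left it, along the tool's axes as they then stand; what a row does not reach is not made up. A row lasts 1/8 s, in which the tool goes at most 62.5 mm and 10.7 degrees, less where a joint would pass 70% of its speed; a pose out of reach is approached as far as the arm can. A call with a number of a shift or a turn outside -1 to 1 is refused whole. A call with a gripper value outside its range is refused whole. "jaw" is the opening, from 0 (shut) to 1 (fully open), set as the call begins (left out, the last holds). The fingers move at their own pace and stop on an object; the grip force is fixed at half the most. Time passes only in rows, so rows that do not move let the fingers close. It gives the time, the measured TCP pose, the force, the opening and the grip force at its end, in the units of the state.
- state(): the state, without advancing time (a new reading comes with each control period).
- snapshot(name): name is "scene" or "top" or "wrist"; returns (picture, depth): 400x640x3 uint8, red, green, blue; 400x640 float32, m along the optical axis (not along the pixel's ray), 0 where there is no reading.
- get_calibration(name): a dict with "fx", "fy", "cx", "cy" (pixels), "world_from_camera" (4x4, takes a point from camera to world coordinates). Camera axes: x right, y down, z forward; pixel columns grow to the right and rows downward; lengths in m; the calibration is good to about 2 mm. A picture is of the moment at which its call begins: read the wrist's pose just before it. get_calibration takes no time and is no camera call; for the wrist camera it gives the pose at the moment of the call.
- job_done(): hands the job in; it is judged then, once.
The state is a dict: "clock": time; "qpos": joint angles; "dq": joint speeds; "effort": joint torques, N m; "tool_pos": TCP position; "ee_rot": TCP orientation; "ft_force": force on the tool from outside, world axes, zero at the start; "ft_torque": the same for the moment, N m; "width": finger opening in m; "gripper_force": force on a finger pad.
Only numpy, scipy, OpenCV 4.12 (cv2) and the standard library are available. Lean on these libraries where they do the work, as an engineer would, in place of code of your own. Each camera call takes 0.05 s, during which the arm holds its last target. There are 200 camera calls.

### The job

Finish packing the carton: first take the bottle that stands in the drawer's way and set it upright in one of the two empty cells, then pull the drawer open by at least 110 mm and set the bottle from inside it upright in the last empty cell. Set the bottles down without dropping them, never let the drawer push the first bottle, and leave the packed bottles and everything else on the bench where they are.

Things in the scene. Friction and masses are not known exactly. Their poses are not given: they have to be found in the camera images.
- bottle_a: the bottle standing on the bench in front of the drawer: round aluminium bottle with a black screw cap, 86 mm tall: body 40 mm diameter up to 50 mm, shoulder, cap 26 mm diameter from 60 to 86 mm; origin = centre of the underside, z up; 84 to 168 g
- bottle_b: the bottle standing inside the drawer, in the left or the right half of its tray: same round aluminium bottle with a black screw cap, 86 mm tall: body 40 mm diameter up to 50 mm, shoulder, cap 26 mm diameter from 60 to 86 mm; origin = centre of the underside, z up
- unit: grey steel drawer unit, 260 deep (x) x 220 wide (y) x 140 mm high, fixed to the bench; origin = centre of its underside, drawer front faces its own -x at x = -130 mm; top at 140 mm
- drawer (a joint): how far the drawer is out, m: 0 shut, 0.17 fully open, sliding along the unit's own -x. Drawer front panel 15 mm thick, its face level with the unit's front when shut, top edge 126 mm above the bench; tray floor 22 mm above the bench, side and back walls and the lengthwise middle divider up to 61 mm above the bench
- handle (a point): centre of the drawer's steel handle bar: a round bar 12 mm thick and 100 mm long along the unit's y, 106 mm above the bench, standing 42 mm out from the drawer front on two stems at 44 mm either side of the middle (36 mm gap behind the bar); moves with the drawer; axes as the unit's
- carton: low open white carton, 177 (x) x 119 (y) x 50 mm, fixed to the bench; origin = centre of its underside; kraft partitions (3 mm thick, tops 42 mm above the bench) make 3 cells along its x by 2 along its y, 58 mm pitch, 55 mm clear, cell floors 6 mm above the bench
- pad_1: kraft pad 46 x 46 x 4 mm lying fixed in the middle of one empty cell; origin = centre of its underside (6 mm above the bench), top 4 mm above that; axes as the carton's
- pad_2: the like pad in the other empty cell
- packed_1: already packed bottle in a carton cell, the same kind as bottle_a; origin = centre of its underside
- packed_2: already packed bottle in a carton cell, the same kind as bottle_a; origin = centre of its underside
- packed_3: already packed bottle in a carton cell, the same kind as bottle_a; origin = centre of its underside
- packed_4: already packed bottle in a carton cell, the same kind as bottle_a; origin = centre of its underside
- jar: squat steel jar, 50 mm diameter, 42 mm tall, standing in the other half of the drawer tray; stays there; origin = centre of underside
- cone: thread cone standing between drawer unit and carton: 54 mm diameter at the foot, tapering to 16 mm, 150 mm tall; origin = centre of underside
- spool: small wooden spool standing beside the drawer's path, 42 mm diameter, 50 mm tall; origin = centre of underside
- tape: cardboard tape core lying flat on top of the drawer unit, 92 mm outside diameter, 48 mm tall; origin = centre of underside
- weight: low round steel paperweight with a knob, 60 mm diameter, 46 mm tall, standing between the robot and the drawer unit; origin = centre of underside
- can: steel can with a lid, 56 mm diameter, 84 mm tall, standing just left of the carton; origin = centre of underside
- mug: white mug, 76 mm diameter, 90 mm tall, near the front left; origin = centre of underside
- stapler: black and steel stapler, about 140 x 36 x 60 mm, near the front right; origin = centre of underside

How it is judged (in metres and radians):
On the way, in this order (a step that is already met when the one before it is completed fails the run):
1. the bottle from the bench (bottle_a) stands released on the pad of one of the two empty cells (within 12 mm of the pad's centre) (((horizontal distance between bottle_a and pad_1 below 0.012 m and z of bottle_a in the frame of pad_1 between 0 and 0.009 m and angle between bottle_a's own z axis and vertical below 0.1 rad and linear speed of bottle_a below 0.02 m/s and contact force between the fingers and bottle_a below 0.1 N) or (horizontal distance between bottle_a and pad_2 below 0.012 m and z of bottle_a in the frame of pad_2 between 0 and 0.009 m and angle between bottle_a's own z axis and vertical below 0.1 rad and linear speed of bottle_a below 0.02 m/s and contact force between the fingers and bottle_a below 0.1 N))), for 0.2 s.
2. the drawer is pulled open by more than 110 mm (value of joint drawer above 0.11 m), for 0.2 s.
At the end, for the whole second after the job is handed in: bottle_a and bottle_b stand one each in the two cells that were empty, either way round: each within 12 mm of its pad's centre, its underside down on the pad (less than 5 mm above the pad's top), upright within 0.1 rad (about 6 degrees), at rest and released. The drawer may stay open ((((horizontal distance between bottle_a and pad_1 below 0.012 m and z of bottle_a in the frame of pad_1 between 0 and 0.009 m and angle between bottle_a's own z axis and vertical below 0.1 rad and linear speed of bottle_a below 0.02 m/s and contact force between the fingers and bottle_a below 0.1 N) and (horizontal distance between bottle_b and pad_2 below 0.012 m and z of bottle_b in the frame of pad_2 between 0 and 0.009 m and angle between bottle_b's own z axis and vertical below 0.1 rad and linear speed of bottle_b below 0.02 m/s and contact force between the fingers and bottle_b below 0.1 N)) or ((horizontal distance between bottle_a and pad_2 below 0.012 m and z of bottle_a in the frame of pad_2 between 0 and 0.009 m and angle between bottle_a's own z axis and vertical below 0.1 rad and linear speed of bottle_a below 0.02 m/s and contact force between the fingers and bottle_a below 0.1 N) and (horizontal distance between bottle_b and pad_1 below 0.012 m and z of bottle_b in the frame of pad_1 between 0 and 0.009 m and angle between bottle_b's own z axis and vertical below 0.1 rad and linear speed of bottle_b below 0.02 m/s and contact force between the fingers and bottle_b below 0.1 N)))); the robot touches nothing.
It fails at once if a packed bottle is shifted by more than 15 mm or tipped by more than 15 degrees (distance of any of packed_1, packed_2, packed_3, packed_4 from where it was at the start of the episode above 0.015 m or angle between any of packed_1, packed_2, packed_3, packed_4's own z axis and vertical above 0.26 rad).
It fails at once if the thread cone, spool, tape core, mug, stapler, weight or can is moved by more than 20 mm (distance of any of cone, spool, tape, mug, stapler, weight, can from where it was at the start of the episode above 0.02 m).
It fails at once if bottle_a, bottle_b or the jar tips over (more than 35 degrees) (angle between any of bottle_a, bottle_b, jar's own z axis and vertical above 0.61 rad).
It fails at once if the drawer unit or its drawer pushes against bottle_a (over 1 N) (contact force between unit and bottle_a above 1 N).
It fails at once if bottle_a or bottle_b is dropped: moving faster than 0.5 m/s with no finger on it (a fall of about 12 mm) ((linear speed of bottle_a above 0.5 m/s and contact force between the fingers and bottle_a below 0.05 N) or (linear speed of bottle_b above 0.5 m/s and contact force between the fingers and bottle_b below 0.05 N)).
It also fails if it takes over 69 s, if anything falls off the work surface, if the arm or the gripper's body presses on something with over 40 N, if the wrist force passes 120 N, or if a joint passes its speed limit or range.

## Working session

There is one attempt and no reset: what is moved stays moved. The work goes in short steps, Python scripts to look and compute and a tool call to move; the robot and the scene stay as the last step left them, time stands still between calls to the robot, and variables do not carry over. Pictures are saved under pics/ and viewed, at most 10 in all, crops included, and the job is handed in when it is done.

Besides the shell and the picture viewer there is one more tool, called by a JSON object that holds its "fn" and its "kwargs". play_rows: Moves the arm, as the interface text tells. Its arguments: {"type":"object","properties":{"commands":{"type":"array"},"jaw":{"type":"number"}},"required":["commands"]}

```bash
mkdir -p pics; ls
cat > h.py <<'E'
import numpy as np,cv2
from bench import *
def cloud(name):
    im,d=snapshot(name);c=get_calibration(name)
    v,u=np.mgrid[:400,:640]
    P=np.stack([(u-c['cx'])/c['fx']*d,(v-c['cy'])/c['fy']*d,d,np.ones_like(d)],-1)@np.array(c['world_from_camera']).T
    P=P[...,:3];P[d==0]=np.nan
    return im,P
E
python3 - <<'E'
from h import *
s=state();print(s['tool_pos'],np.round(s['ee_rot'],3),s['width'],tcp_to_grasp)
for n in('scene','top'):
    im,P=cloud(n);cv2.imwrite(f'pics/{n}0.png',im[...,::-1]);np.save(f'{n}0.npy',P);print(n,np.round(get_calibration(n)['world_from_camera'],3))
E
```

```text
pics
[0.21816164 0.58527634 0.23050671] [[-0.937  0.349 -0.   ]
 [ 0.349  0.937 -0.001]
 [-0.    -0.001 -1.   ]] 0.08592442742157384 0.0187
scene [[ 0.094  0.716 -0.691  1.402]
 [ 0.995 -0.082  0.05  -0.102]
 [-0.021 -0.693 -0.721  1.047]
 [ 0.     0.     0.     1.   ]]
top [[ 0.004 -0.991  0.131  0.373]
 [-1.    -0.007 -0.02  -0.003]
 [ 0.021 -0.13  -0.991  1.315]
 [ 0.     0.     0.     1.   ]]
```

View pics/top0.png

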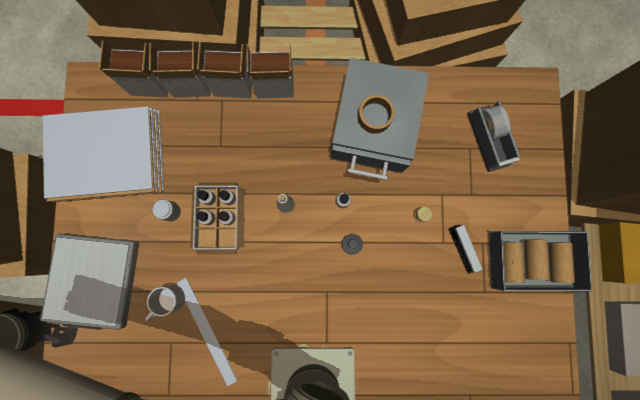

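View pics/scene0.png

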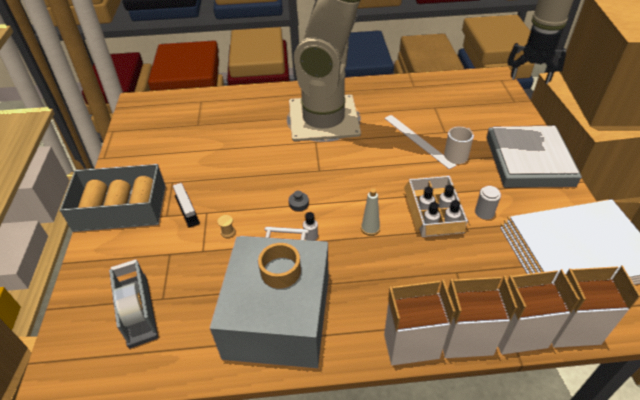

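The top view shows bottle_a at (343,200), the handle at (367,172), the carton centred at (216,217) with its two empty cells at (207,239) and (228,239), the cone at (285,203), and the weight at (351,243). The scene view agrees.

Run:
```python
from h import *
T=np.load('top0.npy');S=np.load('scene0.npy')
def at(u,v): return np.round(T[v,u],3)
for n,p in dict(botA=(343,197),cone=(283,197),spool=(424,212),weight=(351,242),can=(163,205),handle=(367,173),mug=(158,290)).items(): print(n,at(*p))
A=np.concatenate([T.reshape(-1,3),S.reshape(-1,3)]);A=A[~np.isnan(A[:,0])]
def circ(p):
    r=np.linalg.lstsq(np.c_[2*p[:,:2],np.ones(len(p))],(p[:,:2]**2).sum(1),rcond=None)[0];return r[:2],np.sqrt(r[2]+r[0]**2+r[1]**2)
def near(c,r,z0,z1): return A[(np.hypot(*(A[:,:2]-c).T)<r)&(A[:,2]>z0)&(A[:,2]<z1)]
for n,p in dict(botA=(343,197),cone=(283,197)).items():
    c=T[p[1],p[0],:2]
    for z in((.01,.048),(.062,.083),(.083,.095),(.1,.16)):
        q=near(c,.05,*z)
        if len(q)>8: print(n,z,len(q),q[:,:2].mean(0).round(4),[np.round(x,4) for x in circ(q)],q[:,2].max().round(4))
def rect(q): 
    r=cv2.minAreaRect(q[:,:2].astype(np.float32));return np.round(r[0],4),np.round(r[1],4),round(r[2],2)
# unit top
def tmask(M,u0,u1,v0,v1,z0,z1):
    q=M[v0:v1,u0:u1].reshape(-1,3);return q[(q[:,2]>z0)&(q[:,2]<z1)]
print('unit',rect(tmask(T,310,450,50,185,.132,.147)))
print('handle',rect(tmask(T,330,400,150,185,.085,.119)))
print('handle',len(tmask(T,330,400,165,185,.1,.119)),rect(tmask(T,330,400,165,185,.1,.119)))
print('handle S',rect(tmask(S,255,310,222,240,.1,.119)))
q=tmask(T,185,250,175,260,.042,.056);print('carton',rect(q))
q=tmask(S,400,475,170,240,.042,.056);print('cartonS',rect(q))
for u,v in((206,195),(225,194),(206,215),(226,215),(207,239),(228,239)): print(at(u,v))
```

```text
botA [ 0.531 -0.083  0.089]
cone [0.521 0.077 0.155]
spool [ 0.495 -0.315  0.049]
weight [ 0.41  -0.108  0.048]
can [0.506 0.408 0.083]
handle [ 0.593 -0.146  0.116]
mug [0.277 0.419 0.054]
botA (0.01, 0.048) 130 [ 0.5394 -0.0793] [array([ 0.5289, -0.0855]), np.float64(0.0205)] 0.0479
botA (0.062, 0.083) 69 [ 0.535  -0.0825] [array([ 0.5301, -0.0827]), np.float64(0.0116)] 0.083
botA (0.083, 0.095) 111 [ 0.5297 -0.0841] [array([ 0.5298, -0.0839]), np.float64(0.0092)] 0.0941
cone (0.01, 0.048) 255 [0.5301 0.0787] [array([0.5206, 0.083 ]), np.float64(0.0236)] 0.0478
cone (0.062, 0.083) 123 [0.5281 0.0803] [array([0.52  , 0.0832]), np.float64(0.0191)] 0.083
cone (0.083, 0.095) 61 [0.5253 0.0792] [array([0.5202, 0.0832]), np.float64(0.0173)] 0.0945
cone (0.1, 0.16) 304 [0.5242 0.0812] [array([0.5221, 0.0821]), np.float64(0.0118)] 0.1552
unit (array([ 0.7635, -0.1806]), array([0.2225, 0.2598]), 78.3)
handle (array([ 0.6129, -0.14  ]), array([0.1898, 0.0499]), 78.84)
handle 231 (array([ 0.5977, -0.1638]), array([0.0403, 0.143 ]), 0.38)
handle S (array([ 0.6045, -0.1462]), array([0.1119, 0.037 ]), 78.4)
carton (array([0.4774, 0.2721]), array([0.1889, 0.1334]), 0.35)
cartonS (array([0.4809, 0.2749]), array([0.1903, 0.1317]), 0.91)
[0.533 0.29  0.094]
[0.536 0.238 0.094]
[0.48  0.29  0.085]
[0.479 0.234 0.096]
[0.417 0.303 0.007]
[0.418 0.242 0.009]
```

{"fn": "play_rows", "kwargs": {"commands": [{"dp": [-0.62, -0.46, -0.21], "rot": [0, 0, 0]}, {"dp": [-0.62, -0.46, -0.21], "rot": [0, 0, 0]}, {"dp": [-0.62, -0.46, -0.21], "rot": [0, 0, 0]}, {"dp": [-0.62, -0.46, -0.21], "rot": [0, 0, 0]}, {"dp": [-0.62, -0.46, -0.21], "rot": [0, 0, 0]}, {"dp": [-0.62, -0.46, -0.21], "rot": [0, 0, 0]}, {"dp": [-0.62, -0.46, -0.21], "rot": [0, 0, 0]}, {"dp": [-0.62, -0.46, -0.21], "rot": [0, 0, 0]}, {"dp": [0, 0, 0], "rot": [0, 0, 0]}], "jaw": 0.7}}

```text
clock: 1.23
tool_pos: [0.4224, 0.2715, 0.3331]
ee_rot: [[-0.935, 0.355, 0.002], [0.355, 0.935, 0.001], [-0.001, 0.001, -1.0]]
ft_force: [-1.5, 0.2, -0.4]
width: 0.0598
gripper_force: 0.0
```

```bash
cat >> h.py <<'E'
def go(target):
    s=state();R=np.array(s['ee_rot']);d=R.T@(np.array(target)-s['tool_pos'])/.06
    print('clk',s['clock'],'pos',np.round(s['tool_pos'],4),'w',round(s['width'],4),'F',np.round(s['ft_force'],1),'yaw_y',np.degrees(np.arctan2(R[1,1],R[0,1])).round(2),'units',d.round(2),'|d|',np.linalg.norm(d).round(2))
E
python3 - <<'E'
from h import *
go([.530,-.084,.2])
im,P=cloud('wrist');cv2.imwrite('pics/w1.png',im[...,::-1]);np.save('w1.npy',P)
E
```

```text
clk 1.225 pos [0.4224 0.2715 0.3331] w 0.0598 F [-1.5  0.2 -0.4] yaw_y 69.18 units [-3.78 -4.9   2.22] |d| 6.58
```

View pics/w1.png

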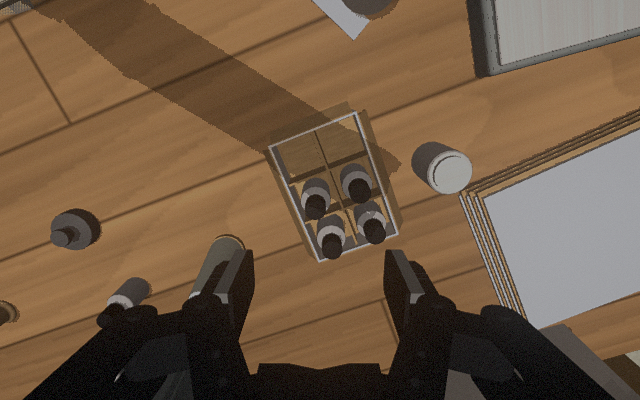

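The wrist view shows the carton with rim corners at (270,148), (357,113), (398,233) and (318,260). The empty cells are at (298,158) and (342,146). I'll fit the rim and pads, then go for bottle_a.

Run:
```python
from h import *
P=np.load('w1.npy');q=P[95:275,255:410].reshape(-1,3);q=q[~np.isnan(q[:,0])]
r=q[(q[:,2]>.044)&(q[:,2]<.056)];
def rect(q):
    r=cv2.minAreaRect(q[:,:2].astype(np.float32));return np.round(r[0],4),np.round(r[1],4),round(r[2],2)
print('rim',rect(r),r[:,2].mean())
# outer rim via robust percentiles
ctr=np.array([(np.percentile(r[:,i],1)+np.percentile(r[:,i],99))/2 for i in(0,1)]);print(ctr,[np.ptp(np.percentile(r[:,i],(1,99))) for i in(0,1)])
for c in((.421,.2445),(.421,.3025)):
    f=q[(abs(q[:,:2]-c)<.03).all(1)]
    for z in((.0,.0085),(.0085,.013)):
        g=f[(f[:,2]>z[0])&(f[:,2]<z[1])]
        if len(g)>5: print(c,z,len(g),rect(g),g.mean(0).round(4))
for u,v in((358,189),(317,205),(373,236),(331,246)): print(P[v,u].round(3))
```

```text
rim (array([0.4737, 0.2784]), array([0.1835, 0.1281]), 0.69) 0.04919646058491328
[0.4734054  0.27830722] [np.float64(0.1818434270689342), np.float64(0.12676023683842216)]
(0.421, 0.2445) (0.0, 0.0085) 575 (array([0.4198, 0.2475]), array([0.0512, 0.0531]), 0.44) [0.4217 0.246  0.0066]
(0.421, 0.2445) (0.0085, 0.013) 835 (array([0.4197, 0.2465]), array([0.0508, 0.0513]), 0.74) [0.4178 0.2483 0.0095]
(0.421, 0.3025) (0.0, 0.0085) 628 (array([0.4189, 0.3024]), array([0.0514, 0.06  ]), 0.28) [0.4216 0.3026 0.0065]
(0.421, 0.3025) (0.0085, 0.013) 863 (array([0.4191, 0.3052]), array([0.0509, 0.0521]), 0.9) [0.4165 0.3066 0.0095]
[0.469 0.307 0.091]
[0.471 0.254 0.091]
[0.533 0.305 0.091]
[0.527 0.251 0.092]
```

{"fn": "play_rows", "kwargs": {"commands": [{"dp": [-0.54, -0.7, 0.2], "rot": [0, 0, 0]}, {"dp": [-0.54, -0.7, 0.2], "rot": [0, 0, 0]}, {"dp": [-0.54, -0.7, 0.2], "rot": [0, 0, 0]}, {"dp": [-0.54, -0.7, 0.2], "rot": [0, 0, 0]}, {"dp": [-0.54, -0.7, 0.2], "rot": [0, 0, 0]}, {"dp": [-0.54, -0.7, 0.2], "rot": [0, 0, 0]}, {"dp": [-0.54, -0.7, 0.2], "rot": [0, 0, 0]}, {"dp": [0, 0, 0], "rot": [0, 0, 0]}]}}

```text
clock: 2.28
tool_pos: [0.5294, -0.0828, 0.2465]
ee_rot: [[-0.935, 0.354, -0.003], [0.354, 0.935, -0.002], [0.002, -0.002, -1.0]]
ft_force: [-0.4, 0.5, 0.4]
width: 0.0598
gripper_force: 0.0
```

Run:
```python
from h import *
go([.530,-.084,.12]);go([.530,-.084,.056])
im,P=cloud('wrist');cv2.imwrite('pics/w2.png',im[...,::-1]);np.save('w2.npy',P)
q=P.reshape(-1,3);q=q[~np.isnan(q[:,0])];q=q[np.hypot(q[:,0]-.53,q[:,1]+.084)<.03]
for z in((.02,.048),(.065,.084),(.084,.09)):
    g=q[(q[:,2]>z[0])&(q[:,2]<z[1])];print(z,len(g),g.mean(0).round(4) if len(g) else 0,g.min(0).round(4) if len(g) else 0,g.max(0).round(4) if len(g) else 0)
```

```text
clk 2.275 pos [ 0.5294 -0.0828  0.2465] w 0.0598 F [-0.4  0.5  0.4] yaw_y 69.29 units [-0.02 -0.01  2.11] |d| 2.11
clk 2.275 pos [ 0.5294 -0.0828  0.2465] w 0.0598 F [-0.4  0.5  0.4] yaw_y 69.29 units [-0.02 -0.01  3.17] |d| 3.18
(0.02, 0.048) 131 [ 0.514  -0.0736  0.0348] [ 0.5094 -0.0969  0.0203] [ 0.5297 -0.0601  0.0475]
(0.065, 0.084) 94 [ 0.5196 -0.0763  0.0747] [ 0.5163 -0.0901  0.0651] [ 0.5319 -0.067   0.0837]
(0.084, 0.09) 576 [ 0.5288 -0.0797  0.0862] [ 0.5163 -0.0923  0.0841] [ 0.5417 -0.0672  0.0885]
```

{"fn": "play_rows", "kwargs": {"commands": [{"dp": [0, 0, 0.6], "rot": [0, 0, 0]}, {"dp": [0, 0, 0.6], "rot": [0, 0, 0]}, {"dp": [0, 0, 0.6], "rot": [0, 0, 0]}, {"dp": [0, 0, 0.5], "rot": [0, 0, 0]}, {"dp": [0, 0, 0.4], "rot": [0, 0, 0]}, {"dp": [0, 0, 0.3], "rot": [0, 0, 0]}, {"dp": [0, 0, 0.15], "rot": [0, 0, 0]}, {"dp": [0, 0, 0], "rot": [0, 0, 0]}, {"dp": [0, 0, 0], "rot": [0, 0, 0]}]}}

```text
clock: 3.45
tool_pos: [0.5304, -0.0798, 0.0599]
ee_rot: [[-0.937, 0.349, 0.001], [0.349, 0.937, 0.0], [-0.001, 0.001, -1.0]]
ft_force: [-0.4, 0.7, -0.2]
width: 0.0594
gripper_force: 0.0
```

{"fn": "play_rows", "kwargs": {"commands": [{"dp": [0, 0, 0], "rot": [0, 0, 0]}, {"dp": [0, 0, 0], "rot": [0, 0, 0]}, {"dp": [0, 0, 0], "rot": [0, 0, 0]}, {"dp": [0, 0, 0], "rot": [0, 0, 0]}, {"dp": [0, 0, 0], "rot": [0, 0, 0]}, {"dp": [0, 0, 0], "rot": [0, 0, 0]}], "jaw": 0}}

```text
clock: 4.2
tool_pos: [0.5302, -0.0799, 0.0595]
ee_rot: [[-0.937, 0.349, 0.001], [0.349, 0.937, 0.0], [-0.001, 0.0, -1.0]]
ft_force: [0.1, 0.0, 5.4]
width: 0.0235
gripper_force: 58.6
```

{"fn": "play_rows", "kwargs": {"commands": [{"dp": [0, 0, -0.2], "rot": [0, 0, 0]}, {"dp": [0, 0, -0.5], "rot": [0, 0, 0]}, {"dp": [0, 0, -0.6], "rot": [0, 0, 0]}, {"dp": [0, 0, -0.6], "rot": [0, 0, 0]}, {"dp": [0, 0, -0.6], "rot": [0, 0, 0]}, {"dp": [0, 0, -0.5], "rot": [0, 0, 0]}, {"dp": [0, 0, -0.2], "rot": [0, 0, 0]}, {"dp": [0, 0, 0], "rot": [0, 0, 0]}]}}

```text
clock: 5.2
tool_pos: [0.5299, -0.0799, 0.2512]
ee_rot: [[-0.937, 0.349, 0.001], [0.349, 0.937, 0.0], [-0.0, 0.0, -1.0]]
ft_force: [-0.4, -0.3, -2.1]
width: 0.0234
gripper_force: 59.0
```

{"fn": "play_rows", "kwargs": {"commands": [{"dp": [0.2, 0.27, 0], "rot": [0, 0, 0]}, {"dp": [0.4, 0.54, 0], "rot": [0, 0, 0]}, {"dp": [0.45, 0.62, 0], "rot": [0, 0, 0]}, {"dp": [0.45, 0.62, 0], "rot": [0, 0, 0]}, {"dp": [0.45, 0.62, 0], "rot": [0, 0, 0]}, {"dp": [0.45, 0.62, 0], "rot": [0, 0, 0]}, {"dp": [0.45, 0.62, 0], "rot": [0, 0, 0]}, {"dp": [0.45, 0.62, 0], "rot": [0, 0, 0]}, {"dp": [0.4, 0.54, 0], "rot": [0, 0, 0]}, {"dp": [0.2, 0.27, 0], "rot": [0, 0, 0]}, {"dp": [0, 0, 0], "rot": [0, 0, 0]}, {"dp": [0, 0, 0], "rot": [0, 0, 0]}]}}

```text
clock: 6.7
tool_pos: [0.4233, 0.3003, 0.2508]
ee_rot: [[-0.936, 0.351, -0.0], [0.351, 0.936, -0.001], [-0.0, -0.001, -1.0]]
ft_force: [0.1, 0.2, -1.2]
width: 0.0233
gripper_force: 59.0
```

Run:
```python
from h import *
go([.420,.3045,.25]);go([.420,.3045,.0695])
im,P=cloud('wrist');cv2.imwrite('pics/w3.png',im[...,::-1]);np.save('w3.npy',P)
go([.420,.3045,.0695])
```

```text
clk 6.7 pos [0.4233 0.3003 0.2508] w 0.0233 F [ 0.1  0.2 -1.2] yaw_y 69.43 units [0.08 0.05 0.01] |d| 0.09
clk 6.7 pos [0.4233 0.3003 0.2508] w 0.0233 F [ 0.1  0.2 -1.2] yaw_y 69.43 units [0.08 0.05 3.02] |d| 3.02
clk 6.75 pos [0.4233 0.3003 0.2509] w 0.0233 F [ 0.6 -0.3 -1.5] yaw_y 69.41 units [0.08 0.05 3.02] |d| 3.03
```

View pics/w3.png

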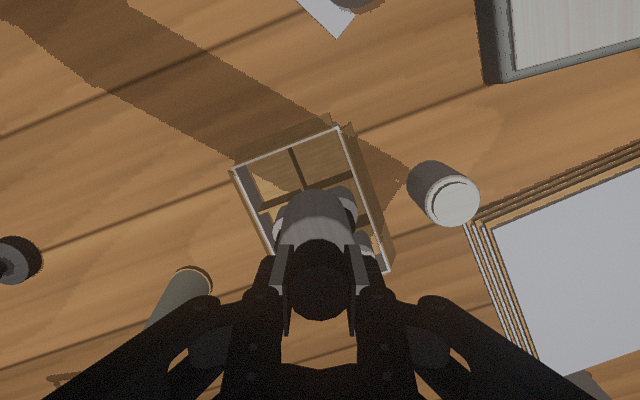

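The wrist view shows bottle_a upright in the jaws, aligned over the carton's near row, with cells at (265,180) and (320,155). I'll lower it to hover just above the rim and compare bottle and carton in the fixed cameras.

{"fn": "play_rows", "kwargs": {"commands": [{"dp": [0.08, 0.05, 0.3], "rot": [0, 0, 0]}, {"dp": [0, 0, 0.5], "rot": [0, 0, 0]}, {"dp": [0, 0, 0.5], "rot": [0, 0, 0]}, {"dp": [0, 0, 0.5], "rot": [0, 0, 0]}, {"dp": [0, 0, 0.3], "rot": [0, 0, 0]}, {"dp": [0, 0, 0.1], "rot": [0, 0, 0]}, {"dp": [0, 0, 0], "rot": [0, 0, 0]}]}}

```text
clock: 7.62
tool_pos: [0.4189, 0.3063, 0.1188]
ee_rot: [[-0.937, 0.35, -0.0], [0.35, 0.937, -0.0], [0.0, -0.0, -1.0]]
ft_force: [0.5, 0.0, -0.2]
width: 0.0232
gripper_force: 59.0
```

Run:
```python
from h import *
go([.420,.3045,.0695])
def circ(p):
    r=np.linalg.lstsq(np.c_[2*p[:,:2],np.ones(len(p))],(p[:,:2]**2).sum(1),rcond=None)[0];return r[:2].round(4),np.sqrt(r[2]+r[0]**2+r[1]**2).round(4)
for n in('scene','top','wrist'):
    im,P=cloud(n);cv2.imwrite(f'pics/p4{n}.png',im[...,::-1]);np.save(f'p4{n}.npy',P)
    q=P.reshape(-1,3);q=q[~np.isnan(q[:,0])]
    g=q[(np.hypot(q[:,0]-.42,q[:,1]-.3045)<.028)&(q[:,2]>.06)&(q[:,2]<.103)]
    if len(g)>10: print(n,len(g),g.min(0).round(4),g.max(0).round(4),circ(g))
im=cv2.imread('pics/p4scene.png')[130:270,360:540];im2=cv2.imread('pics/p4wrist.png')
cv2.imwrite('pics/p4.png',cv2.resize(im,None,fx=4,fy=4,interpolation=2))
```

```text
clk 7.625 pos [0.4189 0.3063 0.1188] w 0.0232 F [ 0.5  0.  -0.2] yaw_y 69.54 units [-0.03 -0.02  0.82] |d| 0.82
scene 162 [0.4069 0.285  0.0607] [0.4444 0.3233 0.1024] (array([0.421 , 0.3045]), np.float64(0.0177))
top 19 [0.4009 0.2827 0.0626] [0.437  0.2969 0.1012] (array([0.4193, 0.3016]), np.float64(0.0189))
wrist 1335 [0.3991 0.2877 0.0611] [0.4215 0.3262 0.103 ] (array([0.4193, 0.3059]), np.float64(0.0198))
```

View pics/p4.png

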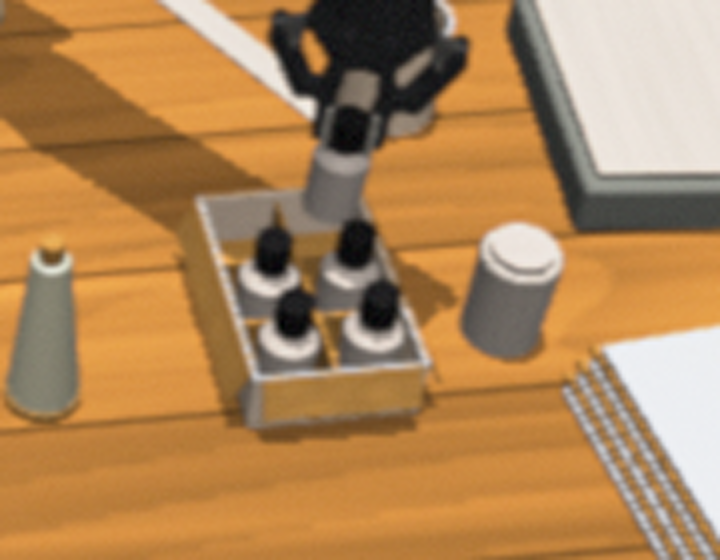

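The bottle sits within about 2 mm of the cell centre in all three cameras, so I'm lowering it.

{"fn": "play_rows", "kwargs": {"commands": [{"dp": [0, 0, 0.3], "rot": [0, 0, 0]}, {"dp": [0, 0, 0.25], "rot": [0, 0, 0]}, {"dp": [0, 0, 0.15], "rot": [0, 0, 0]}, {"dp": [0, 0, 0.08], "rot": [0, 0, 0]}, {"dp": [0, 0, 0.03], "rot": [0, 0, 0]}, {"dp": [0, 0, 0], "rot": [0, 0, 0]}, {"dp": [0, 0, 0], "rot": [0, 0, 0]}]}}

```text
clock: 8.65
tool_pos: [0.4193, 0.3068, 0.0709]
ee_rot: [[-0.937, 0.349, 0.0], [0.349, 0.937, 0.001], [-0.0, 0.001, -1.0]]
ft_force: [0.4, 0.1, -0.5]
width: 0.0235
gripper_force: 59.0
```

{"fn": "play_rows", "kwargs": {"commands": [{"dp": [0, 0, 0.02], "rot": [0, 0, 0]}, {"dp": [0, 0, 0.02], "rot": [0, 0, 0]}, {"dp": [0, 0, 0], "rot": [0, 0, 0]}, {"dp": [0, 0, 0], "rot": [0, 0, 0]}]}}

```text
clock: 9.15
tool_pos: [0.4197, 0.3067, 0.0694]
ee_rot: [[-0.937, 0.35, 0.001], [0.35, 0.937, 0.001], [-0.001, 0.001, -1.0]]
ft_force: [-2.8, -3.9, 11.7]
width: 0.0232
gripper_force: 60.7
```

{"fn": "play_rows", "kwargs": {"commands": [{"dp": [0, 0, 0], "rot": [0, 0, 0]}, {"dp": [0, 0, 0], "rot": [0, 0, 0]}, {"dp": [0, 0, 0], "rot": [0, 0, 0]}, {"dp": [0, 0, 0], "rot": [0, 0, 0]}, {"dp": [0, 0, 0], "rot": [0, 0, 0]}], "jaw": 0.5}}

```text
clock: 9.78
tool_pos: [0.4191, 0.3066, 0.0681]
ee_rot: [[-0.937, 0.349, 0.0], [0.349, 0.937, 0.0], [0.0, 0.0, -1.0]]
ft_force: [0.3, -0.4, -0.1]
width: 0.0427
gripper_force: 0.0
```

{"fn": "play_rows", "kwargs": {"commands": [{"dp": [0, 0, -0.2], "rot": [0, 0, 0]}, {"dp": [0, 0, -0.4], "rot": [0, 0, 0]}, {"dp": [0, 0, -0.6], "rot": [0, 0, 0]}, {"dp": [0, 0, -0.6], "rot": [0, 0, 0]}, {"dp": [0, 0, -0.6], "rot": [0, 0, 0]}, {"dp": [0, 0, -0.6], "rot": [0, 0, 0]}, {"dp": [0, 0, 0], "rot": [0, 0, 0]}]}}

```text
clock: 10.65
tool_pos: [0.4202, 0.3074, 0.2518]
ee_rot: [[-0.937, 0.349, 0.004], [0.349, 0.937, 0.004], [-0.002, 0.005, -1.0]]
ft_force: [0.7, 0.4, -0.4]
width: 0.043
gripper_force: 0.0
```

Run:
```python
from h import *
go([.595,-.146,.25])
im,P=cloud('wrist');np.save('w5.npy',P)
q=P.reshape(-1,3);q=q[~np.isnan(q[:,0])]
g=q[(np.hypot(q[:,0]-.419,q[:,1]-.306)<.03)&(q[:,2]>.085)]
print(len(g),g.mean(0),g.min(0),g.max(0))
```

```text
clk 10.65 pos [0.4202 0.3074 0.2518] w 0.043 F [ 0.7  0.4 -0.4] yaw_y 69.55 units [-5.37 -6.06  0.01] |d| 8.1
16553 [0.40817552 0.30942579 0.30688222] [0.39397165 0.28065351 0.08521025] [0.43858497 0.33599941 0.3417233 ]
```

{"fn": "play_rows", "kwargs": {"commands": [{"dp": [-0.3, -0.33, 0], "rot": [0, 0, 0]}, {"dp": [-0.5, -0.57, 0], "rot": [0, 0, 0]}, {"dp": [-0.5, -0.57, 0], "rot": [0, 0, 0]}, {"dp": [-0.5, -0.57, 0], "rot": [0, 0, 0]}, {"dp": [-0.5, -0.57, 0], "rot": [0, 0, 0]}, {"dp": [-0.5, -0.57, 0], "rot": [0, 0, 0]}, {"dp": [-0.5, -0.57, 0], "rot": [0, 0, 0]}, {"dp": [-0.5, -0.57, 0], "rot": [0, 0, 0]}, {"dp": [-0.5, -0.57, 0], "rot": [0, 0, 0]}, {"dp": [-0.5, -0.57, 0], "rot": [0, 0, 0]}, {"dp": [-0.5, -0.57, 0], "rot": [0, 0, 0]}], "jaw": 0.4}}

```text
clock: 12.08
tool_pos: [0.5906, -0.1447, 0.2473]
ee_rot: [[-0.937, 0.349, -0.001], [0.349, 0.937, 0.0], [0.001, -0.0, -1.0]]
ft_force: [0.5, 0.4, 0.6]
width: 0.0344
gripper_force: 0.0
```

{"fn": "play_rows", "kwargs": {"commands": [{"dp": [0, 0, 0], "rot": [0, 0, 1]}, {"dp": [0, 0, 0], "rot": [0, 0, 1]}, {"dp": [0, 0, 0], "rot": [0, 0, 1]}, {"dp": [0, 0, 0], "rot": [0, 0, 1]}, {"dp": [0, 0, 0], "rot": [0, 0, 1]}, {"dp": [0, 0, 0], "rot": [0, 0, 1]}, {"dp": [0, 0, 0], "rot": [0, 0, 1]}, {"dp": [0, 0, 0], "rot": [0, 0, 1]}, {"dp": [0, 0, 0], "rot": [0, 0, 1]}, {"dp": [0, 0, 0], "rot": [0, 0, 1]}]}}

```text
clock: 13.32
tool_pos: [0.5901, -0.1434, 0.2471]
ee_rot: [[-0.491, 0.871, -0.002], [0.871, 0.491, 0.0], [0.001, -0.001, -1.0]]
ft_force: [-0.0, 0.6, -0.4]
width: 0.0341
gripper_force: 0.0
```

{"fn": "play_rows", "kwargs": {"commands": [{"dp": [0, 0, 0], "rot": [0, 0, 1]}, {"dp": [0, 0, 0], "rot": [0, 0, 1]}, {"dp": [0, 0, 0], "rot": [0, 0, 1]}, {"dp": [0, 0, 0], "rot": [0, 0, 1]}, {"dp": [0, 0, 0], "rot": [0, 0, 1]}, {"dp": [0, 0, 0], "rot": [0, 0, 1]}, {"dp": [0, 0, 0], "rot": [0, 0, 1]}, {"dp": [0, 0, 0], "rot": [0, 0, 1]}, {"dp": [0, 0, 0], "rot": [0, 0, 1]}, {"dp": [0, 0, 0], "rot": [0, 0, 1]}, {"dp": [0, 0, 0], "rot": [0, 0, 0.3]}, {"dp": [0, 0, 0], "rot": [0, 0, 0]}]}}

```text
clock: 14.82
tool_pos: [0.5904, -0.1435, 0.2477]
ee_rot: [[0.201, 0.98, -0.001], [0.98, -0.201, 0.0], [-0.0, -0.001, -1.0]]
ft_force: [0.2, -0.1, 0.3]
width: 0.0341
gripper_force: 0.0
```

Run:
```python
from h import *
go([.595,-.146,.25])
im,P=cloud('wrist');cv2.imwrite('pics/w6.png',im[...,::-1]);np.save('w6.npy',P)
q=P.reshape(-1,3);q=q[~np.isnan(q[:,0])]
a=np.radians(-11.7);ux=np.array([np.cos(a),np.sin(a)]);uy=np.array([-ux[1],ux[0]])
w=(q[:,:2]-[.595,-.146]);X=w@ux;Y=w@uy
g=(abs(X)<.03)&(abs(Y)<.04)&(q[:,2]>.09)&(q[:,2]<.125)
print('bar',g.sum(),np.percentile(X[g],(2,50,98)).round(4),np.percentile(Y[g],(1,99)).round(4),q[g,2].max().round(4))
for s in(-1,1):
    h=g&(Y*s>.015);print(s,np.median(X[h]).round(4),h.sum())
f=(X>0)&(X<.08)&(abs(Y)<.09)&(q[:,2]>.12)&(q[:,2]<.131);print('front top',np.percentile(X[f],(2,98)).round(4),f.sum())
```

```text
clk 14.825 pos [ 0.5904 -0.1435  0.2477] w 0.0341 F [ 0.2 -0.1  0.3] yaw_y -11.59 units [-0.03  0.08 -0.04] |d| 0.1
bar 1357 [-0.0086 -0.0019  0.0248] [-0.0397  0.0391] 0.1135
-1 0.0002 491
1 -0.0034 411
front top [0.0388 0.0545] 3572
```

View pics/w6.png

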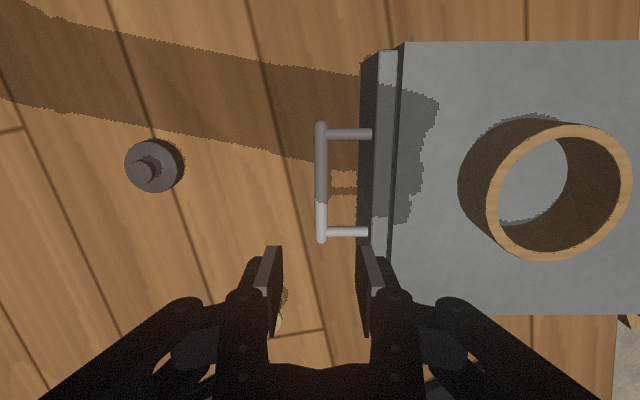

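The wrist view shows the bar along column 321 from row 125 to row 240, aligned with the jaw centre at column 320. I'll go down over it.

{"fn": "play_rows", "kwargs": {"commands": [{"dp": [0, 0.03, 0.5], "rot": [0, 0, 0]}, {"dp": [0, 0, 0.6], "rot": [0, 0, 0]}, {"dp": [0, 0, 0.5], "rot": [0, 0, 0]}, {"dp": [0, 0, 0.4], "rot": [0, 0, 0]}, {"dp": [0, 0, 0.3], "rot": [0, 0, 0]}, {"dp": [0, 0, 0.2], "rot": [0, 0, 0]}, {"dp": [0, 0, 0.15], "rot": [0, 0, 0]}, {"dp": [0, 0, 0], "rot": [0, 0, 0]}, {"dp": [0, 0, 0], "rot": [0, 0, 0]}]}}

```text
clock: 16.0
tool_pos: [0.5928, -0.144, 0.0897]
ee_rot: [[0.202, 0.979, 0.001], [0.979, -0.202, -0.0], [0.0, 0.001, -1.0]]
ft_force: [1.0, -0.6, 0.7]
width: 0.0339
gripper_force: 0.0
```

{"fn": "play_rows", "kwargs": {"commands": [{"dp": [0, 0, 0], "rot": [0, 0, 0]}, {"dp": [0, 0, 0], "rot": [0, 0, 0]}, {"dp": [0, 0, 0], "rot": [0, 0, 0]}, {"dp": [0, 0, 0], "rot": [0, 0, 0]}, {"dp": [0, 0, 0], "rot": [0, 0, 0]}], "jaw": 0}}

```text
clock: 16.62
tool_pos: [0.5926, -0.1439, 0.0897]
ee_rot: [[0.202, 0.979, 0.001], [0.979, -0.202, 0.0], [0.0, 0.001, -1.0]]
ft_force: [-2.1, 1.0, 5.7]
width: 0.0099
gripper_force: 58.5
```

{"fn": "play_rows", "kwargs": {"commands": [{"dp": [0, -0.1, 0], "rot": [0, 0, 0]}, {"dp": [0, -0.2, 0], "rot": [0, 0, 0]}, {"dp": [0, -0.3, 0], "rot": [0, 0, 0]}, {"dp": [0, -0.3, 0], "rot": [0, 0, 0]}, {"dp": [0, -0.3, 0], "rot": [0, 0, 0]}, {"dp": [0, -0.3, 0], "rot": [0, 0, 0]}, {"dp": [0, -0.3, 0], "rot": [0, 0, 0]}, {"dp": [0, -0.3, 0], "rot": [0, 0, 0]}, {"dp": [0, -0.3, 0], "rot": [0, 0, 0]}, {"dp": [0, -0.15, 0], "rot": [0, 0, 0]}, {"dp": [0, 0, 0], "rot": [0, 0, 0]}]}}

```text
clock: 18.0
tool_pos: [0.4417, -0.114, 0.0896]
ee_rot: [[0.203, 0.979, 0.001], [0.979, -0.203, 0.0], [0.0, 0.001, -1.0]]
ft_force: [-3.1, -5.9, 11.2]
width: 0.0097
gripper_force: 59.9
```

{"fn": "play_rows", "kwargs": {"commands": [{"dp": [0, 0, 0], "rot": [0, 0, 0]}, {"dp": [0, 0, 0], "rot": [0, 0, 0]}, {"dp": [0, 0, 0], "rot": [0, 0, 0]}, {"dp": [0, 0, 0], "rot": [0, 0, 0]}], "jaw": 0.4}}

```text
clock: 18.5
tool_pos: [0.4424, -0.1129, 0.0889]
ee_rot: [[0.202, 0.979, -0.0], [0.979, -0.202, 0.0], [-0.0, -0.0, -1.0]]
ft_force: [0.4, 0.5, 0.4]
width: 0.0339
gripper_force: 0.0
```

{"fn": "play_rows", "kwargs": {"commands": [{"dp": [0, 0, -0.2], "rot": [0, 0, 0]}, {"dp": [0, 0, -0.5], "rot": [0, 0, 0]}, {"dp": [0, 0, -0.7], "rot": [0, 0, -1]}, {"dp": [0, 0, -0.7], "rot": [0, 0, -1]}, {"dp": [0, 0, -0.7], "rot": [0, 0, -1]}, {"dp": [0, 0, -0.6], "rot": [0, 0, -1]}, {"dp": [0, 0, 0], "rot": [0, 0, -1]}, {"dp": [0, 0, 0], "rot": [0, 0, -1]}, {"dp": [0, 0, 0], "rot": [0, 0, -1]}, {"dp": [0, 0, 0], "rot": [0, 0, -1]}, {"dp": [0, 0, 0], "rot": [0, 0, -1]}, {"dp": [0, 0, 0], "rot": [0, 0, -1]}]}}

```text
clock: 20.0
tool_pos: [0.4424, -0.1135, 0.2938]
ee_rot: [[-0.476, 0.879, 0.001], [0.879, 0.476, 0.0], [-0.0, 0.001, -1.0]]
ft_force: [-0.5, -0.1, -0.4]
width: 0.0341
gripper_force: 0.0
```

{"fn": "play_rows", "kwargs": {"commands": [{"dp": [0, 0, 0], "rot": [0, 0, -1]}, {"dp": [0, 0, 0], "rot": [0, 0, -1]}, {"dp": [0, 0, 0], "rot": [0, 0, -1]}, {"dp": [0, 0, 0], "rot": [0, 0, -1]}, {"dp": [0, 0, 0], "rot": [0, 0, -1]}, {"dp": [0, 0, 0], "rot": [0, 0, -1]}, {"dp": [0, 0, 0], "rot": [0, 0, -1]}, {"dp": [0, 0, 0], "rot": [0, 0, -1]}, {"dp": [0, 0, 0], "rot": [0, 0, -1]}, {"dp": [0, 0, 0], "rot": [0, 0, -1]}, {"dp": [0, 0, 0], "rot": [0, 0, -0.4]}, {"dp": [0, 0, 0], "rot": [0, 0, 0]}]}}

```text
clock: 21.5
tool_pos: [0.4425, -0.1131, 0.2933]
ee_rot: [[-0.939, 0.344, 0.0], [0.344, 0.939, 0.0], [-0.0, 0.0, -1.0]]
ft_force: [0.4, 0.6, -0.4]
width: 0.0342
gripper_force: 0.0
```

Run:
```python
from h import *
go([.5,-.1,.25])
ims=[]
for n in('top','wrist'):
    im,P=cloud(n);cv2.imwrite(f'pics/q7{n}.png',im[...,::-1]);np.save(f'q7{n}.npy',P);ims.append(im[...,::-1])
a=cv2.resize(ims[0][90:270,190:450],(780,540),interpolation=2);cv2.imwrite('pics/q7.png',a)
```

```text
clk 21.5 pos [ 0.4425 -0.1131  0.2933] w 0.0342 F [ 0.4  0.6 -0.4] yaw_y 69.9 units [-0.82  0.53  0.72] |d| 1.22
```

View pics/q7.png

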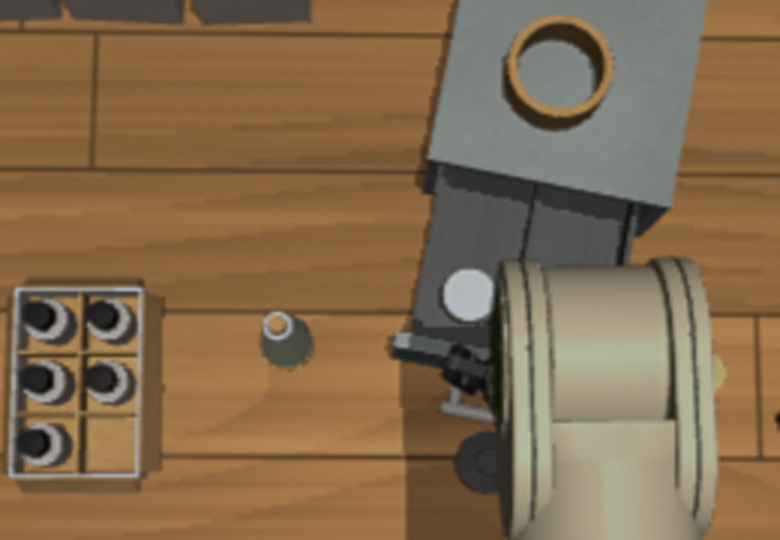

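The top view shows bottle_a upright in its cell at (38,445), the jar in the drawer's left half at (470,295), and the right half hidden by the arm. bottle_b must be in the right half, so I'll search for it in the wrist and scene clouds.

Run:
```python
from h import *
a=np.radians(-11.7);ux=np.array([np.cos(a),np.sin(a)]);uy=np.array([-ux[1],ux[0]])
o=np.array([.483,-.1215])
_,S=cloud('scene')
for n,P in(('wrist',np.load('q7wrist.npy')),('scene',S)):
    q=P.reshape(-1,3);q=q[~np.isnan(q[:,0])];w=q[:,:2]-o;X=w@ux;Y=w@uy
    m=(X>.02)&(X<.16)&(abs(Y)<.1)
    for z in((.062,.08),(.085,.104),(.104,.114)):
        g=m&(q[:,2]>z[0])&(q[:,2]<z[1])&(Y<-.005)
        print(n,z,g.sum(),(q[g].min(0).round(4),q[g].max(0).round(4),q[g].mean(0).round(4)) if g.sum()>3 else '', (np.percentile(X[g],(5,95)).round(3),np.percentile(Y[g],(5,95)).round(3)) if g.sum()>3 else '')
```

```text
wrist (0.062, 0.08) 400 (array([ 0.5067, -0.2233,  0.0621]), array([ 0.5645, -0.1645,  0.0798]), array([ 0.5379, -0.1759,  0.0726])) (array([0.056, 0.083]), array([-0.057, -0.031]))
wrist (0.085, 0.104) 157 (array([ 0.5335, -0.1903,  0.085 ]), array([ 0.5507, -0.1713,  0.1039]), array([ 0.5382, -0.1784,  0.0943])) (array([0.062, 0.073]), array([-0.055, -0.036]))
wrist (0.104, 0.114) 348 (array([ 0.5336, -0.1949,  0.1041]), array([ 0.5592, -0.1717,  0.1097]), array([ 0.5461, -0.1824,  0.1074])) (array([0.063, 0.085]), array([-0.055, -0.038]))
scene (0.062, 0.08) 132 (array([ 0.4876, -0.2312,  0.062 ]), array([ 0.5694, -0.1375,  0.0797]), array([ 0.5498, -0.1868,  0.0703])) (array([0.023, 0.095]), array([-0.091, -0.03 ]))
scene (0.085, 0.104) 51 (array([ 0.5365, -0.1972,  0.0865]), array([ 0.563 , -0.1713,  0.1039]), array([ 0.5546, -0.1828,  0.0956])) (array([0.073, 0.088]), array([-0.058, -0.036]))
scene (0.104, 0.114) 58 (array([ 0.533 , -0.1955,  0.1045]), array([ 0.5607, -0.172 ,  0.1107]), array([ 0.5481, -0.1843,  0.1072])) (array([0.065, 0.088]), array([-0.059, -0.038]))
```

View pics/q7wrist.png

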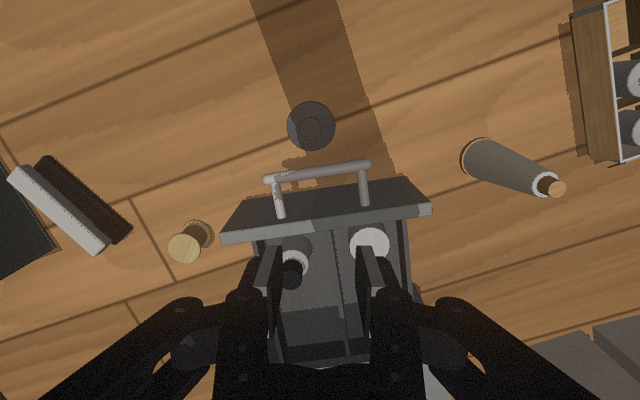

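The wrist view shows bottle_b at (293,272) in the right half and the jar at (370,245) in the left. bottle_b's cap is at (0.547, -0.1835) with its top at 0.108, as expected.

Run:
```python
from h import *
go([.547,-.1835,.2])
```

```text
clk 21.65 pos [ 0.4425 -0.1131  0.2932] w 0.034 F [-0.  -0.4 -0.7] yaw_y 69.9 units [-2.04 -0.5   1.55] |d| 2.61
```

{"fn": "play_rows", "kwargs": {"commands": [{"dp": [-0.4, -0.1, 0.2], "rot": [0, 0, 0]}, {"dp": [-0.5, -0.12, 0.4], "rot": [0, 0, 0]}, {"dp": [-0.5, -0.12, 0.4], "rot": [0, 0, 0]}, {"dp": [-0.4, -0.1, 0.4], "rot": [0, 0, 0]}, {"dp": [-0.24, -0.06, 0.15], "rot": [0, 0, 0]}, {"dp": [0, 0, 0], "rot": [0, 0, 0]}, {"dp": [0, 0, 0], "rot": [0, 0, 0]}], "jaw": 0.7}}

```text
clock: 22.52
tool_pos: [0.5396, -0.1769, 0.2061]
ee_rot: [[-0.939, 0.343, -0.004], [0.343, 0.939, 0.004], [0.005, 0.002, -1.0]]
ft_force: [0.8, -0.2, 0.3]
width: 0.0597
gripper_force: 0.0
```

Run:
```python
from h import *
go([.547,-.1835,.0815])
```

```text
clk 22.525 pos [ 0.5396 -0.1769  0.2061] w 0.0597 F [ 0.8 -0.2  0.3] yaw_y 69.94 units [-0.16 -0.06  2.08] |d| 2.08
```

{"fn": "play_rows", "kwargs": {"commands": [{"dp": [-0.08, -0.04, 0.2], "rot": [0, 0, 0]}, {"dp": [0, 0, 0.3], "rot": [0, 0, 0]}, {"dp": [0, 0, 0.3], "rot": [0, 0, 0]}, {"dp": [0, 0, 0], "rot": [0, 0, 0]}, {"dp": [0, 0, 0], "rot": [0, 0, 0]}]}}

```text
clock: 23.15
tool_pos: [0.5433, -0.1808, 0.1578]
ee_rot: [[-0.939, 0.343, -0.004], [0.343, 0.939, 0.003], [0.005, 0.002, -1.0]]
ft_force: [0.0, -0.1, 1.3]
width: 0.0597
gripper_force: 0.0
```

Run:
```python
from h import *
go([.547,-.1835,.0815])
```

```text
clk 23.15 pos [ 0.5433 -0.1808  0.1578] w 0.0597 F [ 0.  -0.1  1.3] yaw_y 69.95 units [-0.08 -0.02  1.27] |d| 1.27
```

{"fn": "play_rows", "kwargs": {"commands": [{"dp": [-0.08, -0.02, 0.3], "rot": [0, 0, 0]}, {"dp": [0, 0, 0.4], "rot": [0, 0, 0]}, {"dp": [0, 0, 0.3], "rot": [0, 0, 0]}, {"dp": [0, 0, 0.2], "rot": [0, 0, 0]}, {"dp": [0, 0, 0.07], "rot": [0, 0, 0]}, {"dp": [0, 0, 0], "rot": [0, 0, 0]}, {"dp": [0, 0, 0], "rot": [0, 0, 0]}]}}

```text
clock: 24.02
tool_pos: [0.5474, -0.1833, 0.082]
ee_rot: [[-0.939, 0.343, -0.003], [0.343, 0.939, 0.003], [0.004, 0.002, -1.0]]
ft_force: [1.0, 0.6, -0.5]
width: 0.0595
gripper_force: 0.0
```

{"fn": "play_rows", "kwargs": {"commands": [{"dp": [0, 0, 0], "rot": [0, 0, 0]}, {"dp": [0, 0, 0], "rot": [0, 0, 0]}, {"dp": [0, 0, 0], "rot": [0, 0, 0]}, {"dp": [0, 0, 0], "rot": [0, 0, 0]}, {"dp": [0, 0, 0], "rot": [0, 0, 0]}, {"dp": [0, 0, 0], "rot": [0, 0, 0]}], "jaw": 0}}

```text
clock: 24.78
tool_pos: [0.5473, -0.1833, 0.0817]
ee_rot: [[-0.939, 0.343, -0.004], [0.343, 0.939, 0.003], [0.005, 0.002, -1.0]]
ft_force: [-0.5, 0.3, 5.4]
width: 0.0232
gripper_force: 58.7
```

{"fn": "play_rows", "kwargs": {"commands": [{"dp": [0, 0, -0.2], "rot": [0, 0, 0]}, {"dp": [0, 0, -0.5], "rot": [0, 0, 0]}, {"dp": [0, 0, -0.6], "rot": [0, 0, 0]}, {"dp": [0, 0, -0.6], "rot": [0, 0, 0]}, {"dp": [0, 0, -0.6], "rot": [0, 0, 0]}, {"dp": [0, 0, -0.5], "rot": [0, 0, 0]}, {"dp": [0, 0, -0.1], "rot": [0, 0, 0]}, {"dp": [0, 0, 0], "rot": [0, 0, 0]}]}}

```text
clock: 25.78
tool_pos: [0.5476, -0.1836, 0.267]
ee_rot: [[-0.939, 0.343, -0.005], [0.343, 0.94, 0.004], [0.006, 0.002, -1.0]]
ft_force: [0.5, 1.0, -1.1]
width: 0.0236
gripper_force: 59.0
```

{"fn": "play_rows", "kwargs": {"commands": [{"dp": [0.2, 0.27, 0], "rot": [0, 0, 0]}, {"dp": [0.37, 0.5, 0], "rot": [0, 0, 0]}, {"dp": [0.44, 0.59, 0], "rot": [0, 0, 0]}, {"dp": [0.44, 0.59, 0], "rot": [0, 0, 0]}, {"dp": [0.44, 0.59, 0], "rot": [0, 0, 0]}, {"dp": [0.44, 0.59, 0], "rot": [0, 0, 0]}, {"dp": [0.44, 0.59, 0], "rot": [0, 0, 0]}, {"dp": [0.44, 0.59, 0], "rot": [0, 0, 0]}, {"dp": [0.44, 0.59, 0], "rot": [0, 0, 0]}, {"dp": [0.4, 0.55, 0], "rot": [0, 0, 0]}, {"dp": [0.27, 0.37, 0], "rot": [0, 0, 0]}, {"dp": [0.13, 0.18, 0], "rot": [0, 0, 0]}]}}

```text
clock: 27.28
tool_pos: [0.4197, 0.2466, 0.2688]
ee_rot: [[-0.94, 0.342, -0.005], [0.342, 0.94, 0.002], [0.005, 0.0, -1.0]]
ft_force: [0.9, -0.7, -1.1]
width: 0.0234
gripper_force: 59.2
```

{"fn": "play_rows", "kwargs": {"commands": [{"dp": [0, 0, 0], "rot": [0, 0, 0]}, {"dp": [0, 0, 0], "rot": [0, 0, 0]}]}}

```text
clock: 27.52
tool_pos: [0.421, 0.2444, 0.2695]
ee_rot: [[-0.939, 0.345, -0.004], [0.345, 0.939, 0.003], [0.005, 0.002, -1.0]]
ft_force: [0.1, -0.9, -1.5]
width: 0.0235
gripper_force: 59.2
```

Run:
```python
from h import *
go([.420,.2465,.12])
```

```text
clk 27.525 pos [0.421  0.2444 0.2695] w 0.0235 F [ 0.1 -0.9 -1.5] yaw_y 69.84 units [0.01 0.02 2.49] |d| 2.49
```

{"fn": "play_rows", "kwargs": {"commands": [{"dp": [0.01, 0.02, 0.3], "rot": [0, 0, 0]}, {"dp": [0, 0, 0.6], "rot": [0, 0, 0]}, {"dp": [0, 0, 0.6], "rot": [0, 0, 0]}, {"dp": [0, 0, 0.6], "rot": [0, 0, 0]}, {"dp": [0, 0, 0.3], "rot": [0, 0, 0]}, {"dp": [0, 0, 0.1], "rot": [0, 0, 0]}, {"dp": [0, 0, 0], "rot": [0, 0, 0]}]}}

```text
clock: 28.4
tool_pos: [0.42, 0.2473, 0.1199]
ee_rot: [[-0.939, 0.344, -0.004], [0.344, 0.939, 0.004], [0.005, 0.002, -1.0]]
ft_force: [-0.2, 0.3, -1.2]
width: 0.0231
gripper_force: 59.2
```

Run:
```python
from h import *
go([.420,.2465,.0697])
def circ(p):
    r=np.linalg.lstsq(np.c_[2*p[:,:2],np.ones(len(p))],(p[:,:2]**2).sum(1),rcond=None)[0];return r[:2].round(4),np.sqrt(r[2]+r[0]**2+r[1]**2).round(4)
for n in('scene','top','wrist'):
    im,P=cloud(n)
    q=P.reshape(-1,3);q=q[~np.isnan(q[:,0])]
    g=q[(np.hypot(q[:,0]-.42,q[:,1]-.2465)<.028)&(q[:,2]>.06)&(q[:,2]<.103)]
    if len(g)>10: print(n,len(g),g.min(0).round(4),g.max(0).round(4),circ(g))
    g=q[(np.hypot(q[:,0]-.42,q[:,1]-.3045)<.022)&(q[:,2]>.088)&(q[:,2]<.1)]
    if len(g)>10: print(' A cap',n,len(g),g.min(0).round(4),g.max(0).round(4))
```

```text
clk 28.4 pos [0.42   0.2473 0.1199] w 0.0231 F [-0.2  0.3 -1.2] yaw_y 69.91 units [-0.01 -0.01  0.84] |d| 0.84
scene 154 [0.4103 0.2257 0.0606] [0.443  0.2638 0.1022] (array([0.4225, 0.2464]), np.float64(0.0178))
 A cap scene 61 [0.4051 0.2925 0.0882] [0.4332 0.3178 0.0988]
top 16 [0.4012 0.225  0.0673] [0.4371 0.2435 0.1023] (array([0.4205, 0.2441]), np.float64(0.0195))
wrist 1312 [0.4    0.2302 0.0613] [0.4224 0.2678 0.103 ] (array([0.4203, 0.2477]), np.float64(0.0197))
 A cap wrist 1940 [0.4056 0.2923 0.088 ] [0.4317 0.3181 0.0978]
```

{"fn": "play_rows", "kwargs": {"commands": [{"dp": [0, 0, 0.3], "rot": [0, 0, 0]}, {"dp": [0, 0, 0.25], "rot": [0, 0, 0]}, {"dp": [0, 0, 0.15], "rot": [0, 0, 0]}, {"dp": [0, 0, 0.08], "rot": [0, 0, 0]}, {"dp": [0, 0, 0.03], "rot": [0, 0, 0]}, {"dp": [0, 0, 0], "rot": [0, 0, 0]}, {"dp": [0, 0, 0], "rot": [0, 0, 0]}]}}

```text
clock: 29.42
tool_pos: [0.4195, 0.248, 0.0712]
ee_rot: [[-0.939, 0.343, -0.004], [0.343, 0.939, 0.004], [0.005, 0.002, -1.0]]
ft_force: [-0.2, -0.5, -1.1]
width: 0.0235
gripper_force: 59.2
```

{"fn": "play_rows", "kwargs": {"commands": [{"dp": [0, 0, 0.02], "rot": [0, 0, 0]}, {"dp": [0, 0, 0.02], "rot": [0, 0, 0]}, {"dp": [0, 0, 0], "rot": [0, 0, 0]}, {"dp": [0, 0, 0], "rot": [0, 0, 0]}]}}

```text
clock: 29.92
tool_pos: [0.42, 0.2481, 0.0697]
ee_rot: [[-0.939, 0.343, -0.004], [0.343, 0.939, 0.005], [0.005, 0.003, -1.0]]
ft_force: [-4.4, -3.7, 16.4]
width: 0.0231
gripper_force: 61.3
```

{"fn": "play_rows", "kwargs": {"commands": [{"dp": [0, 0, 0], "rot": [0, 0, 0]}, {"dp": [0, 0, 0], "rot": [0, 0, 0]}, {"dp": [0, 0, 0], "rot": [0, 0, 0]}, {"dp": [0, 0, 0], "rot": [0, 0, 0]}, {"dp": [0, 0, 0], "rot": [0, 0, 0]}], "jaw": 0.46}}

```text
clock: 30.55
tool_pos: [0.4193, 0.2479, 0.0684]
ee_rot: [[-0.939, 0.343, -0.004], [0.343, 0.939, 0.003], [0.005, 0.002, -1.0]]
ft_force: [0.3, 0.5, -0.6]
width: 0.0393
gripper_force: 0.0
```

{"fn": "play_rows", "kwargs": {"commands": [{"dp": [0, 0, -0.2], "rot": [0, 0, 0]}, {"dp": [0, 0, -0.4], "rot": [0, 0, 0]}, {"dp": [0, 0, -0.6], "rot": [0, 0, 0]}, {"dp": [0, 0, -0.6], "rot": [0, 0, 0]}, {"dp": [0, 0, -0.6], "rot": [0, 0, 0]}, {"dp": [0, 0, -0.6], "rot": [0, 0, 0]}, {"dp": [0, 0, -0.6], "rot": [0, 0, 0]}, {"dp": [0, 0, 0], "rot": [0, 0, 0]}, {"dp": [0, 0, 0], "rot": [0, 0, 0]}]}}

```text
clock: 31.68
tool_pos: [0.4201, 0.2469, 0.2842]
ee_rot: [[-0.939, 0.343, -0.005], [0.343, 0.939, 0.004], [0.006, 0.002, -1.0]]
ft_force: [0.6, 0.4, 0.0]
width: 0.0392
gripper_force: 0.0
```

Run:
```python
from h import *
go([.420,.2465,.3])
im,P=cloud('wrist');cv2.imwrite('pics/w9.png',im[...,::-1])
q=P.reshape(-1,3);q=q[~np.isnan(q[:,0])]
for y in(.2465,.3045):
    g=q[(np.hypot(q[:,0]-.42,q[:,1]-y)<.024)&(q[:,2]>.088)&(q[:,2]<.105)];print(len(g),((g.min(0)+g.max(0))/2).round(4),np.ptp(g,0).round(4))
```

```text
clk 31.675 pos [0.4201 0.2469 0.2842] w 0.0392 F [0.6 0.4 0. ] yaw_y 69.95 units [ 0.   -0.01 -0.26] |d| 0.26
510 [0.419  0.2471 0.0933] [0.0252 0.0254 0.0095]
543 [0.4181 0.3048 0.093 ] [0.0252 0.0256 0.0092]
```

View pics/w9.png

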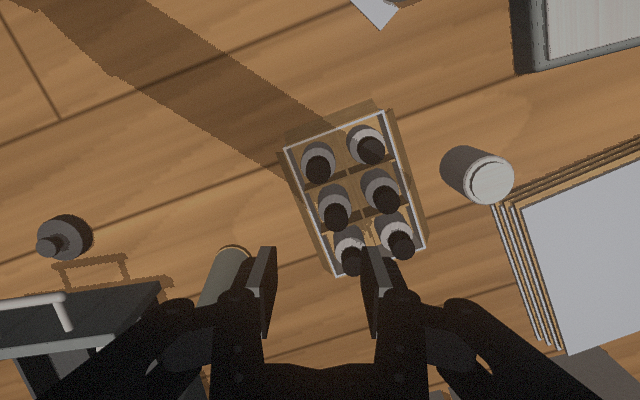

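The picture shows all six cells filled and upright. The new bottles are at (318,160) and (370,145), the drawer is open, and the gripper is clear.

```bash
python3 -c "
from bench import job_done;print(job_done())"
```

```text
the job is handed in; nothing more can be done
None
```

I handed the job in at about 32 s: both bottles measured upright within about 2 mm of their cell centres, the drawer is pulled open about 154 mm, and nothing else was seen to move; `job_done` did not report a verdict.

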